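# Cam-lock the washboard into its holder

### The arm

A 6-joint arm with a two-finger parallel gripper is mounted at the origin on the work surface. World frame = base frame: x ahead of the robot, y to its left, z up, the work surface at z = 0. Lengths are in m, angles in degrees, forces in N, time in s.
With the tool pointing down it reaches from about 0.325 to 0.875 m from the base axis. Payload 4.4 kg.
Tool frame: the origin (TCP) lies midway between the tips of the shut fingers; the grasp point (between the pads) lies bot.grip_depth behind it (bot.grip_depth is the distance from the TCP to the grasp point, in m); z points along the fingers, y is the direction in which the jaws open and shut (so a half turn about z gives the same grasp; the last joint's range is limited). The gripper opens to 85 mm and grips with 20 to 120 N. Pads are 22 mm wide; open, the fingers measure 114 mm over their backs; the gripper's body (76 mm by 85 mm) begins 54 mm behind the grasp point. The pads swing forward as they close: fully open they stand 13 mm farther back than shut.
Start: joints at [-78.524, 11.837, 88.321, -0, 79.842, -8.623], TCP at [0.198, -0.54, 0.231] pointing down, gripper open.
Joint ranges: [-156.59, 156.59], [-49.26, 127.26], [12.9, 141.05], [-63.56, 243.56], [4.71, 150.69], [-161.64, 161.64]. Speed limits (degrees/s): [159.86, 159.86, 180, 180, 180, 180].

### API

Orientations are given as [roll, pitch, yaw] about the fixed x, y, z axes, in that order (R = Rz(yaw) Ry(pitch) Rx(roll)).
In Python, from bench import bot, viewer, ticket gives the robot as it stands. The module is installed in compiled form; this text tells all that it offers.
- The arm moves only by the tool play_rows, never from a script. Its argument "rows" is a list that holds one entry, the list of rows, each a list of 7 numbers: the shift along the tool's x, y, z in cm, then the turn, a rotation vector about the tool's x, y, z in rad, then the finger opening in cm, from 0 to 8.54. In form: [[[x, y, z, ax, ay, az, jaw], ...]]. A call has 1 to 12 rows; each row is the pose to reach, as a shift and turn from the pose commanded when the call began, along the tool's axes at that moment; what a row does not reach only later rows make up. A row lasts 1/8 s, in which the tool goes at most 62.5 mm and 10.7 degrees, less where a joint would pass 70% of its speed; a pose out of reach is approached as far as the arm can. A call with a gripper value outside its range is refused whole. The fingers move at their own pace and stop on an object; the grip force is fixed at half the most. Time passes only in rows, so rows that repeat a pose let the fingers close. It gives the time, the measured TCP pose, the force and the opening at its end, in the units of the state.
- bot.sense(): the state, without advancing time (a new reading comes with each control period).
- viewer.capture(name): name is "scene" or "side" or "wrist"; returns the picture (400x640x3 uint8, red, green, blue); there is no depth.
- viewer.camera_params(name): a dict with "fx", "fy", "cx", "cy" (pixels), "world_from_camera" (4x4, takes a point from camera to world coordinates). Camera axes: x right, y down, z forward; pixel columns grow to the right and rows downward; lengths in m; the calibration is good to about 2 mm. A picture is of the moment at which its call begins: read the wrist's pose just before it. camera_params takes no time and is no camera call; for the wrist camera it gives the pose at the moment of the call.
- ticket.close_job(): hands the job in, once; it reports no verdict.
The state is a dict: "clock": time; "qpos": joint angles; "joint_velocities": joint speeds; "joint_torque": joint torques, N m; "ee_pos": TCP position; "ee_rot": TCP orientation; "ft_force": force on the tool from outside, world axes, zero at the start; "ft_torque": the same for the moment, N m; "finger_gap": finger opening in m.
Only numpy, scipy, OpenCV 4.12 (cv2) and the standard library are available. Lean on these libraries where they do the work, as an engineer would, in place of code of your own. Each camera call takes 0.05 s, during which the arm holds its last target.

### The job

Get the washboard ready for scrubbing: slide the ribbed wooden board along its steel holder until it is fully home against the end stop, then turn the eccentric knob clockwise (seen from above) until its lobe bears firmly on the board's edge and clamps it. Clamp it firm with about 15 N but do not force it, since overtightening crushes the wood; then let go, and leave the other things on the ledge where they are.

Things in the scene. Friction and masses are not known exactly. Their poses are not given: they have to be found in the camera images.
- holder: Fixed flat steel holder. Origin on the ledge surface; x runs along the board's sliding direction to the end stop (away from the robot), y left, z up. Base plate 4 mm thick, x -135..135, y -125..105 mm; the board slides on it. Near (-x) end open. Right side: two guide bars, inner face y = -61.5 mm, top 18 mm above the ledge, the clamp between them. Unclamped, the board has 2 to 9 mm of sideways play.
- stop_face (a point): Middle of the face of the holder's end stop, an upright steel bar 130 mm wide, top 26 mm above the ledge; this point is at x = +120 mm in the holder's axes, 15 mm above the ledge. The board is fully home when its far end touches this face; its centre is then at x = +35 mm in the holder's axes.
- rail_track (a point): Mark on the holder's plate under its left rail (x = +20, y = +77 mm in the holder's axes). The rail is bolted in slots and set anew each time: its rubber face, 200 mm long, top 23 mm above the ledge, lies anywhere from y = +60.5 to +67.5 mm; the setting is not reported. The clamped board is pressed against it. The rubber gives about 1 mm for 8 N, 6 mm at most.
- board_center (a point): Centre (half-way up) of the loose ribbed wooden washboard, 170 mm along its x, 120 along y, 20 thick, about 0.6 kg, axes as the holder's. It lies on the holder's plate, drawn out 35 to 60 mm towards the robot from home; nothing holds it down; sliding it takes 2 to 5 N. Its near end face, 85 mm from here along -x and 4 to 19 mm above the ledge, can be pushed on.
- knob_grip (a point): Middle of the clamp knob's grip bar, on its turning axis, 46 mm above the ledge. Steel bar 52 mm long, 13 wide, 28 high (32 to 60 mm above the ledge, clear all round at that height), to be pinched across its width from above. x axis: along the bar, towards the lobe; z up. Turning it while clear takes about 0.12 N m.
- cam_axis (a point): On the fixed turning axis, at mid-thickness of the eccentric under the grip bar, right of the board: at x = +35, y = -78.5 to -79.5 mm in the holder's axes. Eccentric: round steel disc, radius 24 mm, centre 10 mm off the axis towards the lobe (rim 14 to 34 mm from the axis), 10 to 23 mm above the ledge. It bears on the board's right edge.
- board: The washboard itself, origin under its centre. Clamping force on its edge: below 6 N it works loose, above 25 N at any moment crushes the wood, 13 to 18 N before letting go is right. Squeezing it on the rubber at 14 N takes about 0.25 to 0.35 N m in all at the knob (friction varies); 0.1 rad more turn adds 6 to 9 N. Letting go may lose 3 to 5 N; else the clamp stays as left.
- cam (a joint): Angle of the eccentric clamp knob (rad), growing clockwise seen from above, range 0 to 3.1. 0: lobe points straight away from the board (holder -y); 1.57: lobe points to the holder's -x; 3.14 would point it straight at the board. Starts parked at 0.55 to 0.75, clear of the board; with the board pushed home the disc first meets it somewhere between about 0.8 and 1.4, slides it across, and squeezes it on the rubber from somewhere between about 1.05 and 1.9.
- brush_center (a point): Bystander: blue scrub brush, 140 x 52 mm, 69 mm high with its loop handle; point 30 mm above its underside. Leave alone.
- jar: Bystander: empty glass jar, radius 36 mm, 100 mm high, origin under its centre. Leave alone.
- soapbox: Bystander: white soap box 110 x 75 x 38 mm with a half-open hinged flap lid that rises to about 150 mm, origin under its centre. Leave alone.
- clip: Bystander: stainless bucket handle clip, bent wire, 66 x 32 x 8 mm, origin under its middle. Leave alone.
- pin0: Bystander: green clothespin 75 x 12 x 16 mm lying flat, origin under its middle. Leave alone.
- pin1: Bystander: a second such clothespin.
- pin2: Bystander: a third such clothespin.
Mind the look-alikes: they are no part of the job. Of the things that look like the part that bears knob_grip, the larger one is meant.

How it is judged (in metres and radians):
On the way, in this order (a step that is already met when the one before it is completed fails the run):
1. the board is slid home: within 3 mm of the end stop (x of board_center in the frame of holder above 0.032 m and angle between board_center's own z axis and vertical below 0.05 rad), for 0.2 s.
2. the lobe bears on the board with 6 to 25 N while the board is home (all of step 1 and contact force between cam and board between 6 and 25 N), for 0.3 s.
At the end, for the whole second after the job is handed in: The board lies flat in its holder within 3 mm of the end stop (its centre beyond x = 32 mm in the holder's axes), the eccentric bears on its edge with 6 to 25 N, and board and knob are at rest and released (all of step 2 and linear speed of board below 0.01 m/s and velocity of joint cam between -0.05 and 0.05 rad/s); the robot touches nothing.
It fails at once if the eccentric presses the board with more than 25 N (contact force between cam and board above 25 N).
It fails at once if a bystander (brush, jar, soap box, clip or clothespin) is moved more than 30 mm (distance of any of brush_center, jar, soapbox, clip, pin0, pin1, pin2 from where it was at the start of the episode above 0.03 m).
It also fails if it takes over 56 s, if anything falls off the work surface, if the arm or the gripper's body presses on something with over 40 N, if the wrist force passes 120 N, or if a joint passes its speed limit or range.

## Working session

There is one attempt and no reset: what is moved stays moved. The work goes in short steps, Python scripts to look and compute and a tool call to move; the robot and the scene stay as the last step left them, time stands still between calls to the robot, and variables do not carry over. Pictures are saved under pics/ and viewed, and the job is handed in when it is done.

Besides the shell and the picture viewer there is one more tool, called after "Request:" as name([rows], argument=value, ...), one row to a line, values as JSON. play_rows: Moves the arm, as the interface text tells. Its arguments: {"type":"object","properties":{"rows":{"type":"array","items":{"type":"array","items":{"type":"array","items":{"type":"number"}}}}},"required":["rows"]}

```bash
mkdir -p pics; ls; python3 - <<'E'
from bench import bot, viewer, ticket
import cv2, numpy as np
print(bot.grip_depth)
s=bot.sense()
for k,v in s.items(): print(k,np.round(v,4))
for n in ("scene","side","wrist"):
    p=viewer.camera_params(n); print(n,p["fx"],p["fy"],p["cx"],p["cy"]); print(np.round(p["world_from_camera"],4))
    cv2.imwrite(f"pics/{n}0.png",viewer.capture(n)[:,:,::-1])
E
```

```text
pics
0.0187
clock 0.0
qpos [-7.85245e+01  1.18837e+01  8.84049e+01 -2.00000e-04  7.98404e+01
 -8.62270e+00]
joint_velocities [-0.1143  0.0376 -0.0136  0.0557 -0.0167  0.0175]
joint_torque [ 1.70000e-03 -3.83028e+01 -2.91596e+01 -1.00000e-04  1.04000e-02
 -0.00000e+00]
ee_pos [ 0.1974 -0.5392  0.2301]
ee_rot [-1.798724e+02 -1.910000e-02  2.009810e+01]
ft_force [0.0722 0.1715 0.6233]
ft_torque [-0.0296  0.0073  0.0001]
finger_gap 0.0854
scene 473.5333231742834 473.5333231742834 318.5138543986505 202.0855792930425
[[-0.784   0.4828 -0.3903  1.0181]
 [ 0.6207  0.5986 -0.5064  0.6076]
 [-0.0109 -0.6392 -0.7689  0.8511]
 [ 0.      0.      0.      1.    ]]
side 410.5997468757047 410.5997468757047 320.8314541039438 204.77826052950925
[[ 0.902  -0.3268  0.282   0.3821]
 [-0.4316 -0.6942  0.5761 -0.3565]
 [ 0.0075 -0.6413 -0.7672  0.6534]
 [ 0.      0.      0.      1.    ]]
wrist 326.7428270053076 326.7428270053076 318.8643658364572 199.29879264218695
[[ 0.3442 -0.8974 -0.276   0.2677]
 [-0.9389 -0.3296 -0.0991 -0.514 ]
 [-0.002   0.2932 -0.956   0.3728]
 [ 0.      0.      0.      1.    ]]
```

View pics/scene0.png

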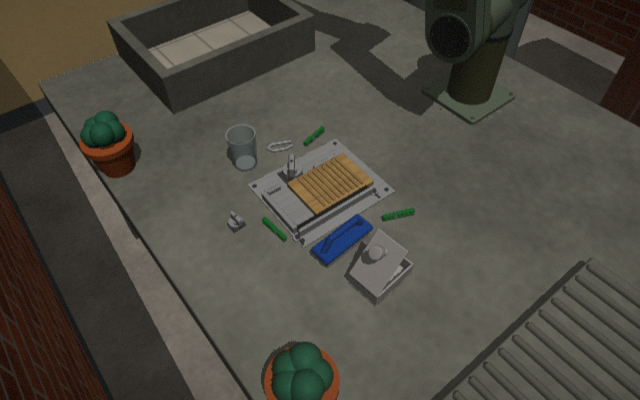

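View pics/side0.png

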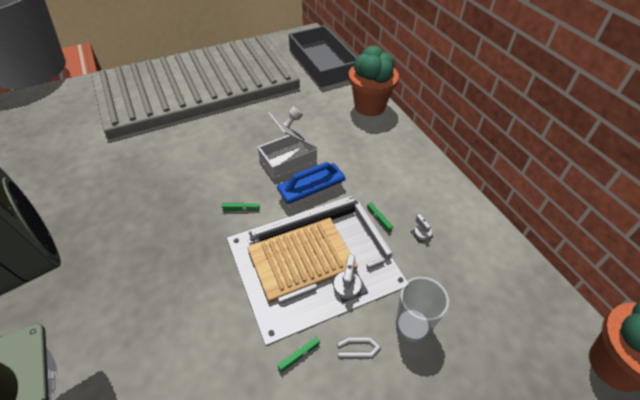

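View pics/wrist0.png

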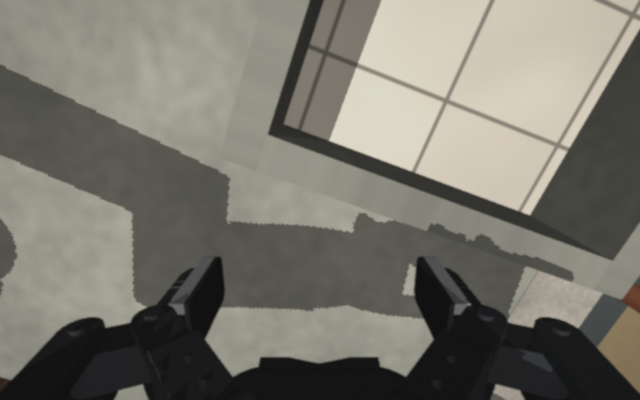

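The scene view shows the holder around (320,190) and the side view shows it around (320,268), with the board drawn out and the knob at about (348,280) in the side view. A small look-alike knob stands off the plate at (422,229) in the side view. I'll enlarge both.

```bash
python3 - <<'E'
import cv2
a=cv2.imread("pics/side0.png")[190:345,220:415]; cv2.imwrite("pics/side0c.png",cv2.resize(a,None,fx=4,fy=3.8,interpolation=cv2.INTER_CUBIC)[:600])
cv2.imwrite("pics/side0c.png",cv2.resize(a,None,fx=3.8,fy=3.8,interpolation=cv2.INTER_CUBIC))
a=cv2.imread("pics/scene0.png")[135:250,240:400]; cv2.imwrite("pics/scene0c.png",cv2.resize(a,None,fx=5,fy=5,interpolation=cv2.INTER_CUBIC))
E
```

```text
(no output)
```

View pics/side0c.png

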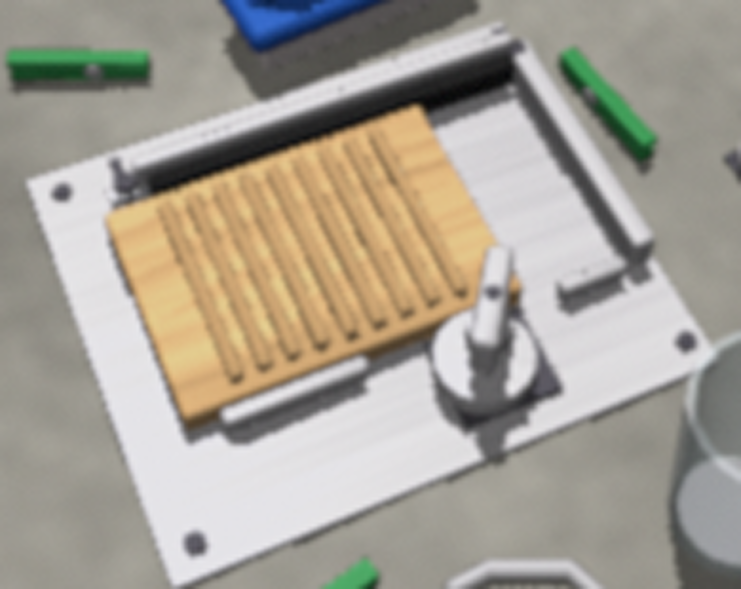

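View pics/scene0c.png

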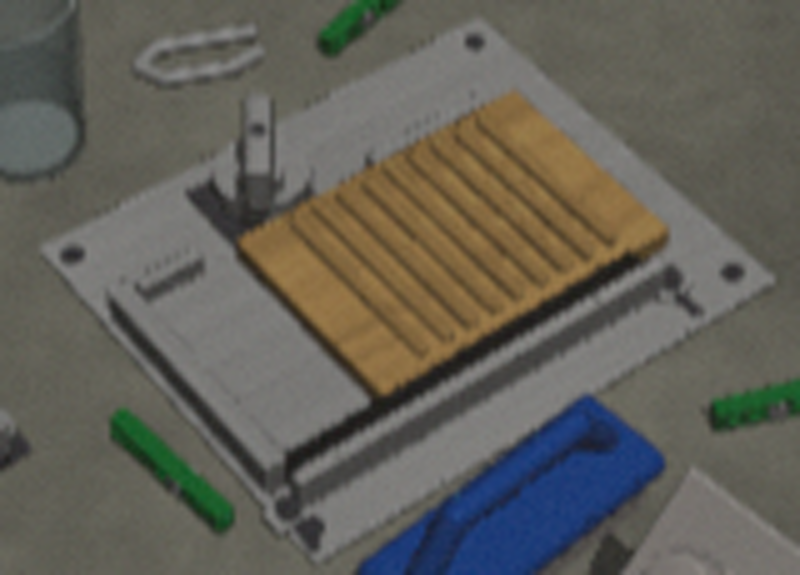

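```bash
cat > h.py <<'E'
import numpy as np
from scipy.optimize import least_squares
C={"scene":dict(f=473.5333,c=(318.514,202.0856),T=None),"side":dict(f=410.6,c=(320.8315,204.778),T=None)}
from bench import bot, viewer, ticket
def cam(n):
    p=viewer.camera_params(n); return p
def proj(p,X):
    T=np.linalg.inv(p["world_from_camera"]); X=np.atleast_2d(X)
    x=X@T[:3,:3].T+T[:3,3]
    return np.c_[p["fx"]*x[:,0]/x[:,2]+p["cx"],p["fy"]*x[:,1]/x[:,2]+p["cy"]]
def onplane(p,uv,z):
    uv=np.atleast_2d(uv); T=p["world_from_camera"]
    d=np.c_[(uv[:,0]-p["cx"])/p["fx"],(uv[:,1]-p["cy"])/p["fy"],np.ones(len(uv))]@T[:3,:3].T
    return T[:3,3]+d*((z-T[2,3])/d[:,2])[:,None]
def Rz(a): return np.array([[np.cos(a),-np.sin(a)],[np.sin(a),np.cos(a)]])
def fit(obs,x0=(0.5,-0.1,0)):
    # obs list of (campar, localxyz, uv)
    def r(v):
        o=[]
        for p,l,uv in obs:
            X=np.r_[Rz(v[2])@np.array(l[:2])+v[:2],l[2]]
            o.append(proj(p,X)[0]-uv)
        return np.array(o).ravel()
    best=min((least_squares(r,[x0[0],x0[1],a],loss="soft_l1") for a in np.arange(-3,3,.5)),key=lambda s:s.cost)
    return best.x,best.fun.reshape(-1,2)
E
python3 - <<'E'
from h import *
S,D=cam("scene"),cam("side")
s=lambda u,v:np.array([u/5+240,v/5+135]); d=lambda u,v:np.array([u/3.8+220,v/3.8+190])
NL,NR,FR,FL=(-.135,.105,.004),(-.135,-.125,.004),(.135,-.125,.004),(.135,.105,.004)
oS=[(S,NR,s(480,18)),(S,FR,s(42,246)),(S,FL,s(322,562)),(S,NL,s(775,278))]
oD=[(D,NL,d(28,182)),(D,NR,d(175,588)),(D,FL,d(505,22)),(D,FR,d(712,345))]
for o in (oS,oD,oS+oD):
    x,r=fit(o); print(np.round(x[:2],4),np.degrees(x[2]),np.round(r,1).tolist())
v=x
b=lambda a,c:(a,c,.024)
bNL,bNR,bFL,bFR=b(-.085,.06),b(-.085,-.06),b(.085,.06),b(.085,-.06)
pS=[(S,bNR,s(515,92)),(S,bNL,s(668,232)),(S,bFR,s(238,240)),(S,bFL,s(378,388))]
pD=[(D,bNL,d(107,218)),(D,bNR,d(183,412)),(D,bFL,d(420,105)),(D,bFR,d(520,285))]
for o in (pS,pD,pS+pD):
    x,r=fit(o); print("board",np.round(x[:2],4),np.degrees(x[2]),"in holder",Rz(-v[2])@(x[:2]-v[:2]),np.round(r,1).tolist())
H=lambda X:(X[:,:2]-v[:2])@Rz(v[2])
print("cam axis world",Rz(v[2])@[.035,-.079]+v[:2])
print("grip S",H(onplane(S,[s(258,98),s(258,178)],.06)))
print("grip D",H(onplane(D,[d(500,250),d(485,343)],.06)))
print("rail face edge top D",H(onplane(D,[d(140,160),d(515,50)],.023)))
print("stop D",H(onplane(D,[d(520,60),d(640,250)],.026)))
for n,uv in dict(jar=(246,163),clip=(280,146),pinA=(314,136),pinB=(274,229),pinC=(398,214),brush=(342,242),soap=(381,280),look=(235,225)).items(): 
    X=onplane(S,uv,.0); print(n,X[0,:2],H(X))
print("look D",H(onplane(D,(424,237),0)),"jarD",H(onplane(D,(415,325),0)))
E
```

```text
[0.5544 0.0285] -1.4581806613892438 [[0.1, -0.8], [-0.4, 0.3], [-0.5, 0.3], [1.3, -0.3]]
[0.5536 0.0264] -1.45950343801482 [[-0.6, -0.7], [0.2, -0.1], [-1.2, -0.9], [2.8, 3.1]]
[0.5538 0.0274] -1.370628768640026 [[-0.1, -1.1], [-0.5, 0.1], [-0.5, -0.2], [1.1, -0.8], [-0.7, -1.0], [0.2, -0.7], [-1.5, -1.3], [2.6, 2.4]]
board [0.5386 0.0317] -2.6037402293850715 in holder [-0.01536525  0.00392099] [[0.2, -0.9], [0.8, -0.1], [-1.6, -0.5], [0.0, 2.3]]
board [0.5307 0.0235] -1.831634696260567 in holder [-0.02299394 -0.00448593] [[-1.5, -1.9], [-0.1, 1.7], [0.1, -1.0], [1.8, 0.3]]
board [0.5326 0.0255] -2.3745152721324065 in holder [-0.02119069 -0.002409  ] [[0.3, -3.4], [0.9, -2.9], [-1.1, -3.0], [0.6, -0.7], [-0.7, -3.5], [-0.0, 0.0], [0.9, -1.8], [2.1, -0.6]]
cam axis world [ 0.58693423 -0.05240143]
grip S [[ 0.02378824 -0.09524655]
 [ 0.05372776 -0.05236004]]
grip D [[ 0.04634117 -0.06205812]
 [ 0.01901724 -0.10158328]]
rail face edge top D [[-0.0806602   0.07828227]
 [ 0.12329253  0.06651316]]
stop D [[ 0.12118313  0.05719786]
 [ 0.11920483 -0.07039958]]
jar [ 0.64874345 -0.16772123] [[ 0.09954995 -0.19280835]]
clip [ 0.54641387 -0.16417078] [[-0.00283528 -0.1917066 ]]
pinA [ 0.45432818 -0.13862716] [[-0.09550562 -0.16837296]]
pinB [0.71211525 0.045914  ] [[0.15779353 0.0222816 ]]
pinC [0.46675742 0.1888051 ] [[-0.09091201  0.15926292]]
brush [0.61654998 0.16807832] [[0.05933347 0.14212507]]
soap [0.61538748 0.29066332] [[0.0552391 0.2646472]]
look [ 0.77421736 -0.01843907] [[ 0.22141718 -0.04056759]]
look D [[ 0.21635304 -0.04780437]] jarD [[ 0.10239806 -0.19384492]]
```

```bash
cat >> h.py <<'E'
from scipy.spatial.transform import Rotation as Ro
HV=np.array([.5540,.0275,np.radians(-1.42)])
def hw(x,y): return Rz(HV[2])@np.array([x,y])+HV[:2]
def wh(X): return Rz(-HV[2])@(np.asarray(X)[:2]-HV[:2])
def delta(pos,yaw,verbose=True):
    s=bot.sense(); R=Ro.from_euler("xyz",s["ee_rot"],degrees=True)
    d=R.inv().apply(np.asarray(pos)-s["ee_pos"])*100
    t=(R.inv()*Ro.from_euler("xyz",[180,0,yaw],degrees=True)).as_rotvec()
    print("now",np.round(s["ee_pos"],4),np.round(s["ee_rot"],2),"F",np.round(s["ft_force"],1),"gap",round(s["finger_gap"],4),"t",s["clock"])
    print("shift cm",np.round(d,2),"turn rad",np.round(t,4),"rows min",np.ceil(max(np.linalg.norm(d)/6.25,np.degrees(np.linalg.norm(t))/10.7)))
E
python3 - <<'E'
from h import *
delta(np.r_[hw(0,-.02),.22],-1.42)
E
```

```text
now [ 0.1975 -0.5394  0.2304] [-1.799e+02 -2.000e-02  2.010e+01] F [-1.   0.4 -0.2] gap 0.0854 t 0.15
shift cm [ 52.23 -39.12   1.12] turn rad [-1.800e-03  1.000e-04  3.756e-01] rows min 11.0
```

Request:
play_rows([
  [[4.5, -3.4, 0.1, 0, 0, 0.03, 3], [9.2, -6.9, 0.2, 0, 0, 0.07, 3], [14, -10.5, 0.3, 0, 0, 0.1, 3], [18.8, -14.1, 0.4, 0, 0, 0.14, 3], [23.6, -17.7, 0.5, 0, 0, 0.17, 3], [28.4, -21.3, 0.6, 0, 0, 0.2, 3], [33.2, -24.9, 0.7, 0, 0, 0.24, 3], [38, -28.5, 0.8, 0, 0, 0.27, 3], [42.8, -32.1, 0.9, 0, 0, 0.31, 3], [47.6, -35.7, 1.0, 0, 0, 0.34, 3], [52.2, -39.1, 1.1, 0, 0, 0.376, 3], [52.2, -39.1, 1.1, 0, 0, 0.376, 3]],
])

```text
clock: 1.65
ee_pos: [0.5544, 0.01, 0.2197]
ee_rot: [-179.9, 0.0, -1.1]
ft_force: [0.5, -1.0, -0.6]
finger_gap: 0.03
```

```bash
python3 - <<'E'
from h import *
import cv2,pickle
delta(np.r_[hw(0,-.02),.22],-1.42)
p=viewer.camera_params("wrist"); im=viewer.capture("wrist")
pickle.dump(p,open("w1.pkl","wb"))
print(np.round(p["world_from_camera"],4))
cv2.imwrite("pics/wrist1.png",im[:,:,::-1])
delta(np.r_[hw(0,-.02),.22],-1.42)
E
```

```text
now [0.5544 0.01   0.2197] [-1.7995e+02  3.0000e-02 -1.1200e+00] F [ 0.5 -1.  -0.6] gap 0.03 t 1.65
shift cm [-0.09  0.25 -0.03] turn rad [-0.0009  0.0005  0.0052] rows min 1.0
[[-1.900e-02 -9.557e-01 -2.938e-01  6.292e-01]
 [-9.998e-01  1.800e-02  6.100e-03  8.300e-03]
 [-5.000e-04  2.939e-01 -9.558e-01  3.622e-01]
 [ 0.000e+00  0.000e+00  0.000e+00  1.000e+00]]
now [0.5535 0.0082 0.2196] [ 1.7999e+02  8.0000e-02 -1.2200e+00] F [-0.1 -0.9  0.4] gap 0.0299 t 1.7
shift cm [ 0.    0.07 -0.04] turn rad [0.0002 0.0014 0.0034] rows min 1.0
```

View pics/wrist1.png

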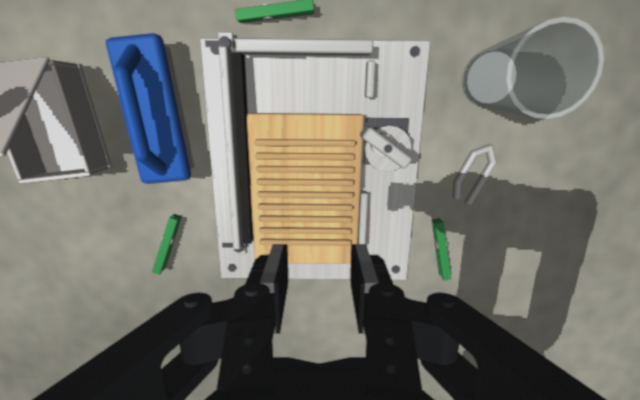

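The wrist view shows the whole holder. Its stop is along row 47, the rail is on the left, the board spans columns 248–363 and the knob is at (388,148). I'll enlarge it to fit positions more closely.

```bash
python3 - <<'E'
import cv2
a=cv2.imread("pics/wrist1.png")[30:285,195:440]; cv2.imwrite("pics/wrist1c.png",cv2.resize(a[:140],None,fx=3.2,fy=4.2,interpolation=cv2.INTER_CUBIC))
cv2.imwrite("pics/wrist1c.png",cv2.resize(a[:185],None,fx=3.2,fy=3.2,interpolation=cv2.INTER_CUBIC))
cv2.imwrite("pics/wrist1d.png",cv2.resize(a[150:],None,fx=3.2,fy=3.2,interpolation=cv2.INTER_CUBIC))
E
```

```text
(no output)
```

View pics/wrist1c.png

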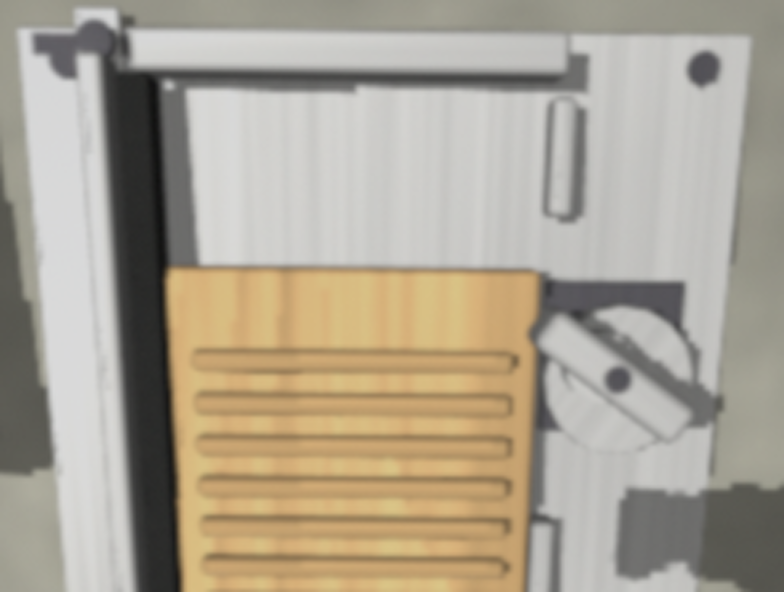

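View pics/wrist1d.png

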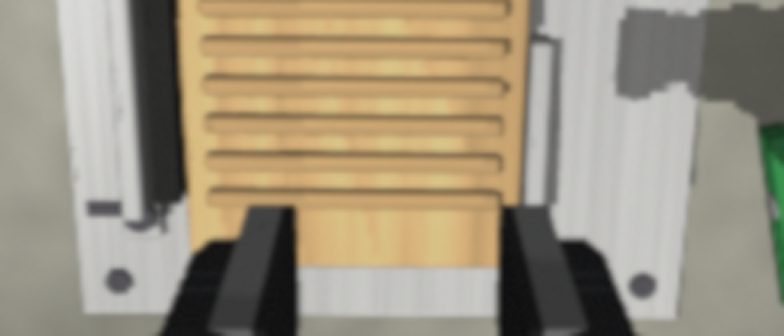

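```bash
python3 - <<'E'
from h import *
import pickle
p=pickle.load(open("w1.pkl","rb"))
w=lambda u,v:np.array([u/3.2+195-.35,v/3.2+30-.35])
w2=lambda u,v:w(u,v+480)
NL,NR,FR,FL=(-.135,.105,.004),(-.135,-.125,.004),(.135,-.125,.004),(.135,.105,.004)
o=[(p,FL,w(18,29)),(p,FR,w(750,37)),(p,NL,w2(85,313)),(p,NR,w2(676,318))]
x,r=fit(o); print("holder",np.round(x,4),np.degrees(x[2]),np.round(r,1).tolist())
v=x
b=lambda a,c:(a,c,.024)
o=[(p,b(.085,.06),w(167,268)),(p,b(.085,-.06),w(543,272)),(p,b(-.085,.06),w2(189,262)),(p,b(-.085,-.06),w2(522,266))]
o=o[:2]
xb,r=fit(o); print("board",xb,np.degrees(xb[2]),np.round(r,1).tolist(),"in holder",Rz(-v[2])@(xb[:2]-v[:2]))
H=lambda X:np.round((X[:,:2]-v[:2])@Rz(v[2]),4)
print("near edge",H(onplane(p,[w2(300,267),w2(500,267)],.024)))
c=onplane(p,[w(618,380)],.06);print("knob dot",H(c),c)
g=[w(570,313),w(692,412),w(665,440),w(540,340)]
G=onplane(p,g,.06);print("bar corners",H(G)); h=H(G); print("lens",np.linalg.norm(h[0]-h[1]),np.linalg.norm(h[0]-h[3]))
d=(h[1]+h[2]-h[0]-h[3]);print("lobe a",np.arctan2(-d[0],-d[1]),"mid",h.mean(0))
print("rail face top edge",H(onplane(p,[w(100,60),w(135,590)],.023)))
print("stop top edge",H(onplane(p,[w(130,68),w(568,73)],.026)))
print("disc centre",H(onplane(p,[w(620,379)],.023)))
E
```

```text
holder [ 0.551   0.0253 -0.0284] -1.626324593085476 [[-0.9, -0.3], [1.1, -0.4], [-0.5, 0.8], [0.4, 0.8]]
board [ 0.5299095   0.02453497 -0.02904107] -1.6639307041994433 [[-1.1, 0.0], [1.1, 0.0]] in holder [-0.02109633 -0.00136933]
near edge [[-0.1026  0.0188]
 [-0.1019 -0.0532]]
knob dot [[ 0.0355 -0.0786]] [[ 0.5842753  -0.05428267  0.06      ]]
bar corners [[ 0.0543 -0.0637]
 [ 0.0264 -0.1008]
 [ 0.018  -0.0937]
 [ 0.0467 -0.0555]]
lens 0.04642003877637329 0.011180339887498955
lobe a 0.6445626795197767 mid [ 0.03635  -0.078425]
rail face top edge [[ 0.1236  0.0743]
 [-0.0435  0.0746]]
stop top edge [[ 0.1212  0.0648]
 [ 0.121  -0.0646]]
disc centre [[ 0.0305 -0.0871]]
```

```bash
sed -i 's/^HV=.*/HV=np.array([.5520,.0262,np.radians(-1.55)])/' h.py; python3 - <<'E'
from h import *
delta(np.r_[hw(-.148,-.0015),.06],-1.55)
delta(np.r_[hw(-.148,-.0015),.010],-1.55)
E
```

```text
now [0.5535 0.0082 0.2196] [ 1.7999e+02  8.0000e-02 -1.2200e+00] F [-0.1 -0.9  0.4] gap 0.0299 t 1.7
shift cm [-14.97  -1.74  15.98] turn rad [0.0002 0.0014 0.0057] rows min 4.0
now [0.5535 0.0082 0.2196] [ 1.7999e+02  8.0000e-02 -1.2200e+00] F [-0.1 -0.9  0.4] gap 0.0299 t 1.7
shift cm [-14.96  -1.74  20.98] turn rad [0.0002 0.0014 0.0057] rows min 5.0
```

Request:
play_rows([
  [[-5, -0.6, 3, 0, 0, 0.002, 3], [-10, -1.2, 6, 0, 0, 0.004, 3], [-15, -1.74, 9, 0, 0, 0.006, 3], [-15, -1.74, 13, 0, 0, 0.006, 3], [-15, -1.74, 16, 0, 0, 0.006, 3], [-15, -1.74, 18.5, 0, 0, 0.006, 3], [-15, -1.74, 20.2, 0, 0, 0.006, 3], [-15, -1.74, 20.9, 0, 0, 0.006, 3], [-15, -1.74, 20.9, 0, 0, 0.006, 3]],
])

```text
clock: 2.82
ee_pos: [0.4035, 0.0272, 0.0112]
ee_rot: [180.0, 0.0, -1.9]
ft_force: [-0.1, -1.1, -0.9]
finger_gap: 0.03
```

```bash
python3 - <<'E'
from h import *
import cv2
delta(np.r_[hw(-.116,-.0015),.010],-1.55)
delta(np.r_[hw(-.063,-.0015),.010],-1.55)
cv2.imwrite("pics/side2.png",cv2.resize(viewer.capture("side")[190:345,200:415][:,:,::-1],None,fx=3.5,fy=3.5,interpolation=cv2.INTER_CUBIC))
print(bot.sense()["ft_torque"])
E
```

```text
now [0.4035 0.0272 0.0112] [ 1.80e+02  4.00e-02 -1.85e+00] F [-0.1 -1.1 -0.9] gap 0.03 t 2.825
shift cm [ 3.25 -0.17  0.12] turn rad [ 0.0001  0.0007 -0.0053] rows min 1.0
now [0.4035 0.0272 0.0112] [ 1.80e+02  4.00e-02 -1.85e+00] F [-0.1 -1.1 -0.9] gap 0.03 t 2.825
shift cm [ 8.55 -0.2   0.12] turn rad [ 0.0001  0.0007 -0.0053] rows min 2.0
[-0.00225367  0.01003152  0.02426119]
```

View pics/side2.png

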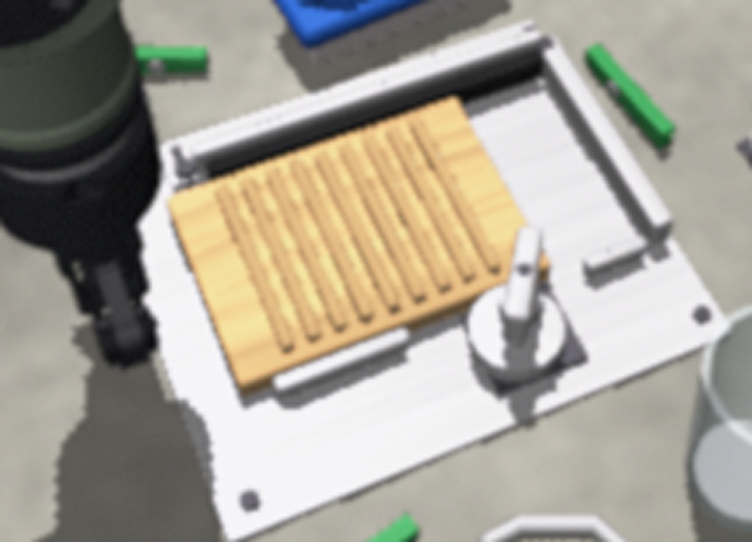

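Request:
play_rows([
  [[1.2, -0.1, 0.1, 0, 0, 0, 3], [2.2, -0.15, 0.1, 0, 0, 0, 3], [2.8, -0.17, 0.1, 0, 0, 0, 3], [3.4, -0.18, 0.1, 0, 0, 0, 3], [4.0, -0.18, 0.1, 0, 0, 0, 3], [4.6, -0.18, 0.1, 0, 0, 0, 3], [5.2, -0.18, 0.1, 0, 0, 0, 3], [5.8, -0.19, 0.1, 0, 0, 0, 3], [6.4, -0.19, 0.1, 0, 0, 0, 3], [7.0, -0.2, 0.1, 0, 0, 0, 3], [7.5, -0.2, 0.1, 0, 0, 0, 3]],
])

```text
clock: 4.25
ee_pos: [0.4772, 0.0277, 0.0096]
ee_rot: [-180.0, 0.2, -1.8]
ft_force: [-3.8, 0.4, 1.0]
finger_gap: 0.0297
```

```bash
python3 - <<'E'
from h import *
import cv2
delta(np.r_[hw(-.061,-.0015),.010],-1.55)
cv2.imwrite("pics/side3.png",cv2.resize(viewer.capture("side")[190:345,200:415][:,:,::-1],None,fx=3.5,fy=3.5,interpolation=cv2.INTER_CUBIC))
E
```

```text
now [0.4772 0.0277 0.0096] [-179.98    0.24   -1.77] F [-3.8  0.4  1. ] gap 0.0297 t 4.25
shift cm [ 1.38  0.1  -0.05] turn rad [-0.0003  0.0042 -0.0039] rows min 1.0
```

View pics/side3.png

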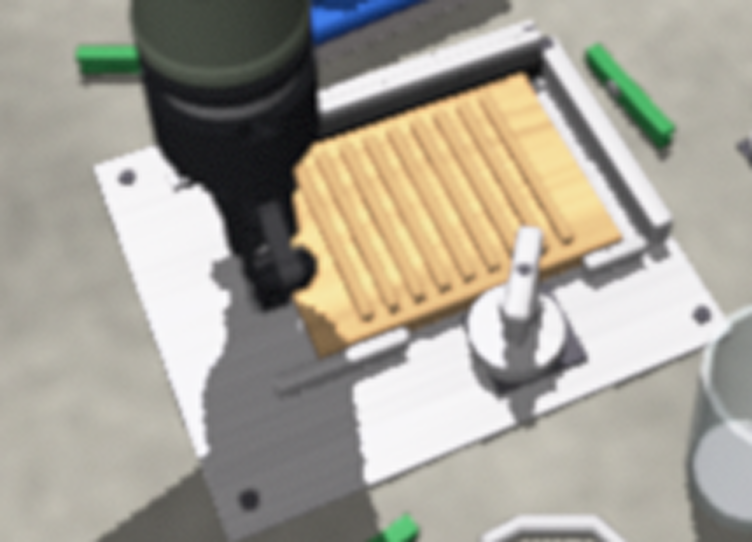

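The board now has only about 15 mm of plate showing before the stop, and the push force is about 4 N. I'll keep pushing slowly until the force rises.

Request:
play_rows([
  [[0.3, 0, 0, 0, 0, 0, 3], [0.5, 0, 0, 0, 0, 0, 3], [0.7, 0, 0, 0, 0, 0, 3], [0.9, 0, 0, 0, 0, 0, 3], [1.0, 0, 0, 0, 0, 0, 3]],
])

```text
clock: 4.92
ee_pos: [0.4891, 0.0271, 0.0102]
ee_rot: [-180.0, -0.0, -1.8]
ft_force: [-2.2, -0.2, -0.5]
finger_gap: 0.0298
```

Request:
play_rows([
  [[0.1, 0, 0, 0, 0, 0, 3], [0.2, 0, 0, 0, 0, 0, 3], [0.2, 0, 0, 0, 0, 0, 3]],
])

```text
clock: 5.3
ee_pos: [0.4911, 0.027, 0.0104]
ee_rot: [180.0, -0.0, -1.8]
ft_force: [-2.2, 0.3, -1.3]
finger_gap: 0.0302
```

Request:
play_rows([
  [[0.1, 0, 0, 0, 0, 0, 3], [0.15, 0, 0, 0, 0, 0, 3], [0.15, 0, 0, 0, 0, 0, 3]],
])

```text
clock: 5.68
ee_pos: [0.4912, 0.027, 0.0103]
ee_rot: [180.0, 0.2, -1.8]
ft_force: [-6.6, -0.8, 3.3]
finger_gap: 0.0298
```

```bash
python3 - <<'E'
from h import *
import cv2
delta(np.r_[hw(-.061,-.0015),.010],-1.55)
cv2.imwrite("pics/side4.png",cv2.resize(viewer.capture("side")[190:345,200:415][:,:,::-1],None,fx=3.5,fy=3.5,interpolation=cv2.INTER_CUBIC))
E
```

```text
now [0.4912 0.027  0.0103] [ 1.80e+02  1.70e-01 -1.78e+00] F [-6.6 -0.8  3.3] gap 0.0298 t 5.675
shift cm [-0.02  0.07  0.03] turn rad [ 0.     0.003 -0.004] rows min 1.0
```

View pics/side4.png

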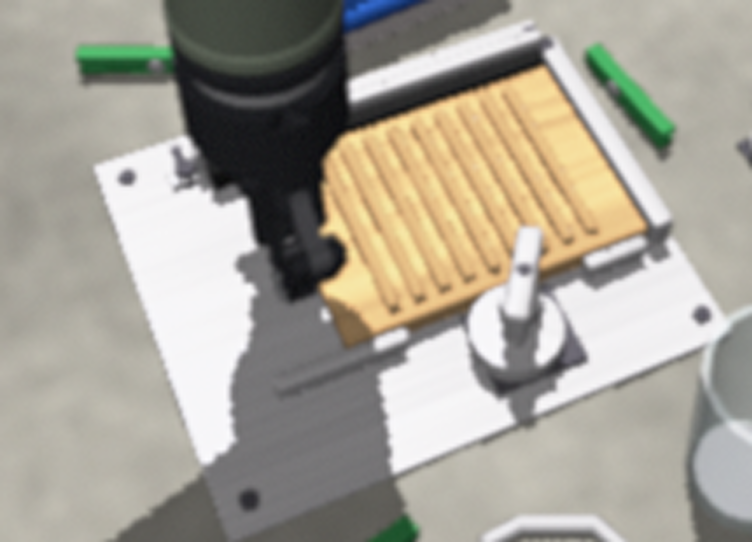

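Request:
play_rows([
  [[0.1, 0, 0, 0, 0, 0, 3], [0.15, 0, 0, 0, 0, 0, 3], [0.15, 0, 0, 0, 0, 0, 3], [0.15, 0, 0, 0, 0, 0, 3]],
])

```text
clock: 6.22
ee_pos: [0.4912, 0.0271, 0.0102]
ee_rot: [180.0, 0.4, -1.8]
ft_force: [-9.6, -1.0, 6.9]
finger_gap: 0.0301
```

```bash
python3 - <<'E'
from h import *
a=.635; k=np.array([.5848,-.0538]); yaw=90-np.degrees(a)-1.55
u=np.array([np.cos(np.radians(yaw)),np.sin(np.radians(yaw))])
print(yaw, k-.03*u); delta(np.r_[k-.03*u,.13],yaw)
E
```

```text
52.067180009192725 [ 0.56635789 -0.07746196]
now [0.4912 0.0271 0.0102] [179.99   0.35  -1.76] F [-9.6 -1.   6.9] gap 0.0301 t 6.225
shift cm [  7.76  10.22 -12.03] turn rad [-0.0028  0.0057 -0.9395] rows min 6.0
```

Request:
play_rows([
  [[-1, 0, 0, 0, 0, 0, 3], [-3, 0, 0, 0, 0, 0, 4], [-3, 0, -4, 0, 0, 0, 5], [-3, 0, -8, 0, 0, 0, 6], [-2, 1, -12, 0, 0, -0.16, 6], [0, 3, -12, 0, 0, -0.32, 6], [2, 5, -12, 0, 0, -0.48, 6], [4, 7, -12, 0, 0, -0.64, 6], [6, 9, -12, 0, 0, -0.8, 6], [7.5, 10.2, -12, 0, 0, -0.94, 6], [7.5, 10.2, -12, 0, 0, -0.94, 6], [7.5, 10.2, -12, 0, 0, -0.94, 6]],
])

```text
clock: 7.72
ee_pos: [0.5655, -0.0769, 0.1304]
ee_rot: [180.0, -0.0, 52.0]
ft_force: [0.6, 0.0, -0.4]
finger_gap: 0.0597
```

```bash
python3 - <<'E'
from h import *
import cv2,pickle
delta([.5848,-.0538,.1],52)
p=viewer.camera_params("wrist"); im=viewer.capture("wrist")
pickle.dump(p,open("w2.pkl","wb"))
cv2.imwrite("pics/wrist2.png",im[:,:,::-1])
E
```

```text
now [ 0.5655 -0.0769  0.1304] [ 1.7998e+02 -3.0000e-02  5.1960e+01] F [ 0.6  0.  -0.4] gap 0.0597 t 7.725
shift cm [3.01 0.09 3.04] turn rad [ 0.0003 -0.0005 -0.0006] rows min 1.0
```

View pics/wrist2.png

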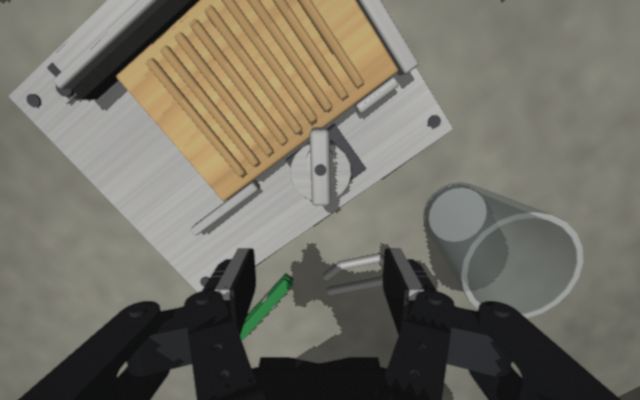

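```bash
python3 - <<'E'
import cv2
a=cv2.imread("pics/wrist2.png")[110:230,260:400]; cv2.imwrite("pics/wrist2c.png",cv2.resize(a,None,fx=5,fy=5,interpolation=cv2.INTER_CUBIC))
E
```

```text
(no output)
```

View pics/wrist2c.png

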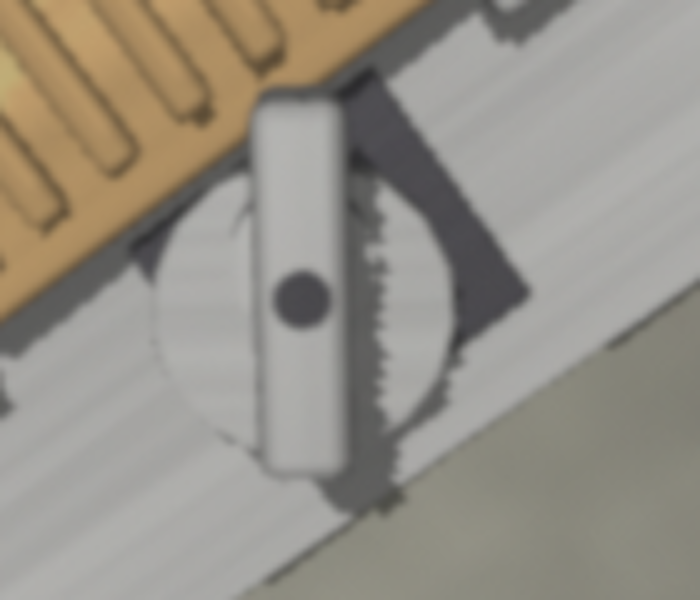

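```bash
python3 - <<'E'
from h import *
import pickle
p=pickle.load(open("w2.pkl","rb"))
w=lambda u,v:np.array([u/5+260-.4,v/5+110-.4])
k=onplane(p,[w(301,299)],.06)[0]; print("knob",k, "holder",wh(k))
e=onplane(p,[w(298,95),w(305,476)],.06); d=e[0]-e[1]; yaw=np.degrees(np.arctan2(d[1],d[0])); print("bar yaw",yaw,np.linalg.norm(d),e.mean(0),"a",np.radians(90-(yaw+1.55)))
delta(np.r_[k[:2],.10],yaw)
delta(np.r_[k[:2],.0295],yaw)
E
```

```text
knob [ 0.58458327 -0.05369294  0.06      ] holder [ 0.0347324  -0.07898236]
bar yaw 53.0867810640252 0.05123166752564735 [ 0.58521958 -0.05301103  0.06      ] a 0.617204604536366
now [ 0.5653 -0.0767  0.1303] [-1.800e+02 -1.000e-02  5.201e+01] F [ 0.3 -0.2  0.5] gap 0.06 t 7.775
shift cm [3.   0.1  3.03] turn rad [-0.     -0.0003 -0.0189] rows min 1.0
now [ 0.5653 -0.0767  0.1303] [-1.800e+02 -1.000e-02  5.201e+01] F [ 0.3 -0.2  0.5] gap 0.06 t 7.775
shift cm [ 3.    0.1  10.08] turn rad [-0.     -0.0003 -0.0189] rows min 2.0
```

Request:
play_rows([
  [[1.5, 0.05, 1, 0, 0, -0.01, 4], [3, 0.1, 3, 0, 0, -0.019, 4], [3, 0.1, 5, 0, 0, -0.019, 4], [3, 0.1, 7, 0, 0, -0.019, 4], [3, 0.1, 8.6, 0, 0, -0.019, 4], [3, 0.1, 9.6, 0, 0, -0.019, 4], [3, 0.1, 10, 0, 0, -0.019, 4], [3, 0.1, 10, 0, 0, -0.019, 4]],
])

```text
clock: 8.78
ee_pos: [0.5852, -0.0545, 0.0304]
ee_rot: [180.0, -0.0, 53.1]
ft_force: [-0.8, -0.1, 0.2]
finger_gap: 0.0399
```

```bash
python3 - <<'E'
from h import *
import cv2
s=bot.sense(); print(s["ft_torque"],s["ft_force"])
delta([.5846,-.0537,.0295],53.09)
cv2.imwrite("pics/wrist3.png",viewer.capture("wrist")[:,:,::-1])
E
```

```text
[ 0.01136354 -0.04015897 -0.04303803] [-0.75675189 -0.05162844  0.20634433]
now [ 0.5852 -0.0545  0.0304] [ 1.7998e+02 -1.0000e-02  5.3150e+01] F [-0.8 -0.1  0.2] gap 0.0399 t 8.775
shift cm [ 0.03 -0.09  0.09] turn rad [ 0.0003 -0.0002  0.001 ] rows min 1.0
```

View pics/wrist3.png

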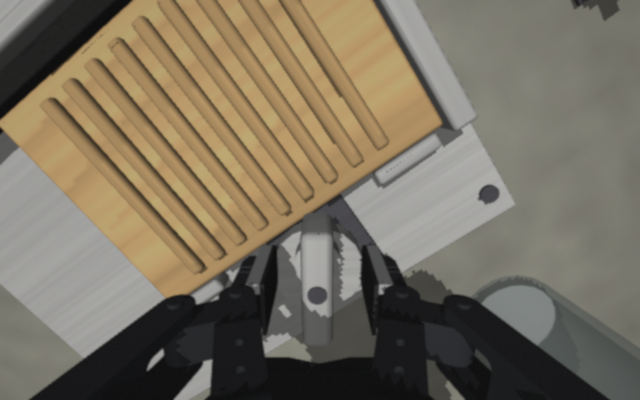

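Request:
play_rows([
  [[0.03, -0.09, 0.05, 0, 0, 0, 3], [0.03, -0.09, 0.05, 0, 0, 0, 1], [0.03, -0.09, 0.05, 0, 0, 0, 0.5], [0.03, -0.09, 0.05, 0, 0, 0, 0.5], [0.03, -0.09, 0.05, 0, 0, 0, 0.5], [0.03, -0.09, 0.05, 0, 0, 0, 0.5]],
])

```text
clock: 9.57
ee_pos: [0.5849, -0.0536, 0.0307]
ee_rot: [179.9, -0.0, 53.2]
ft_force: [-0.9, -0.5, 6.2]
finger_gap: 0.0171
```

```bash
cat > tq.py <<'E'
from h import *
import sys
n=int(sys.argv[1]) if len(sys.argv)>1 else 4
T=[];F=[];J=[];Y=[]
for i in range(n):
    s=bot.sense(); T.append(s["ft_torque"]);F.append(s["ft_force"]);J.append(s["joint_torque"][5]);Y.append(s["ee_rot"][2])
    viewer.capture("side")
yaw=np.mean(Y)
print("T",np.round(np.mean(T,0),3),"sdz",np.round(np.std(T,0)[2],3),"F",np.round(np.mean(F,0),1),"J6",np.round(np.mean(J),3),np.round(np.std(J),3),"yaw",round(yaw,2),"a",round(np.radians(90-(yaw+1.55)),3),"pos",np.round(s["ee_pos"],4),"wr6",round(s["qpos"][5],2),"gap",round(s["finger_gap"],4),"t",round(s["clock"],2))
E
python3 tq.py 5
```

```text
T [ 0.07   0.31  -0.009] sdz 0.023 F [-1.4  0.1  5.7] J6 -0.006 0.0 yaw 53.16 a 0.616 pos [ 0.5849 -0.0536  0.0307] wr6 23.16 gap 0.0173 t 9.78
```

```bash
python3 - <<'E'
from h import *
import cv2
im=viewer.capture("wrist"); print(bot.sense()["finger_gap"])
cv2.imwrite("pics/wrist4.png",cv2.resize(im[190:370,210:430][:,:,::-1],None,fx=3.3,fy=3.3,interpolation=cv2.INTER_CUBIC))
im=viewer.capture("side")
cv2.imwrite("pics/side5.png",cv2.resize(im[190:345,260:475][:,:,::-1],None,fx=3.5,fy=3.5,interpolation=cv2.INTER_CUBIC))
E
```

```text
0.017347452453425363
```

View pics/wrist4.png

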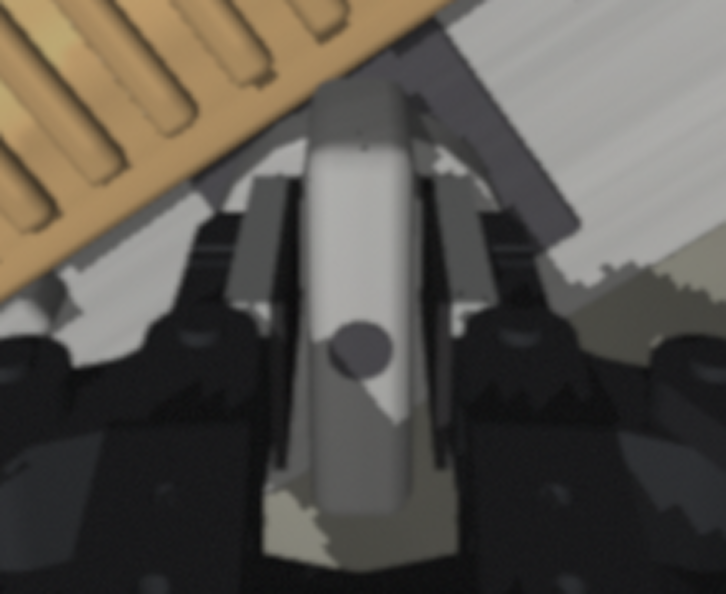

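View pics/side5.png

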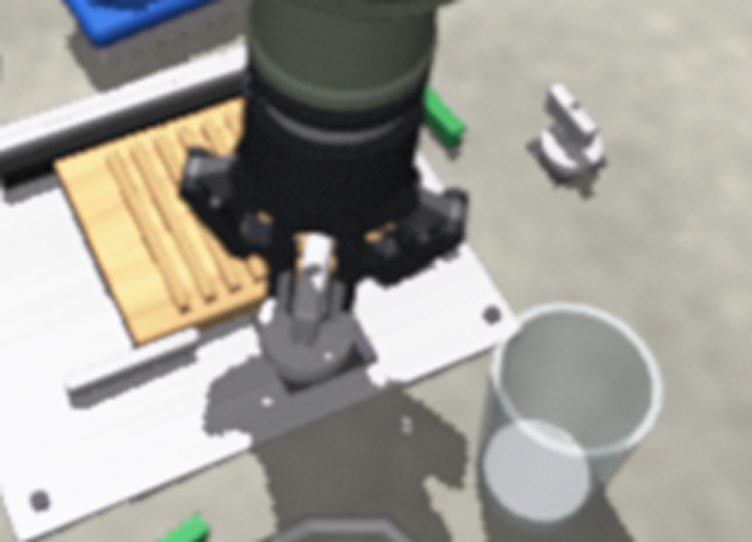

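The fingers stopped at 17 mm with 6 N upward force. The tips reach just below the bar, so they are probably gripping the hub. I'll open, rise 5 mm and close again.

Request:
play_rows([
  [[0, 0, 0, 0, 0, 0, 3], [0, 0, 0, 0, 0, 0, 3], [0, 0, -0.3, 0, 0, 0, 3], [0, 0, -0.5, 0, 0, 0, 2], [0, 0, -0.5, 0, 0, 0, 1], [0, 0, -0.5, 0, 0, 0, 0.6], [0, 0, -0.5, 0, 0, 0, 0.6], [0, 0, -0.5, 0, 0, 0, 0.6]],
])

```text
clock: 10.92
ee_pos: [0.5848, -0.0537, 0.0354]
ee_rot: [180.0, -0.0, 53.2]
ft_force: [-1.1, -0.3, 5.8]
finger_gap: 0.0121
```

```bash
python3 tq.py 5
```

```text
T [0.05  0.211 0.103] sdz 0.038 F [-1.3 -0.2  5.6] J6 0.097 0.0 yaw 53.17 a 0.616 pos [ 0.5848 -0.0536  0.0354] wr6 23.16 gap 0.012 t 11.12
```

```bash
python3 - <<'E'
from h import *
import pickle
p=pickle.load(open("w1.pkl","rb"))
w=lambda u,v:np.array([u/3.2+195-.35,v/3.2+30-.35])
for uv in [(112,120),(118,300),(128,500)]: print("top",wh(onplane(p,[w(*uv)],.023)[0]))
for uv in [(158,120),(168,300),(178,500)]: print("bot",[wh(onplane(p,[w(*uv)],z)[0])[1].round(4) for z in (.004,.006,.008)])
E
```

```text
top [0.10621883 0.07082051]
top [0.05314371 0.07274915]
top [-0.0123282   0.07401119]
bot [np.float64(0.061), np.float64(0.0606), np.float64(0.0601)]
bot [np.float64(0.061), np.float64(0.0606), np.float64(0.0601)]
bot [np.float64(0.0613), np.float64(0.0609), np.float64(0.0605)]
```

Request:
play_rows([
  [[0, 0, 0, 0, 0, 0.06, 0.6], [0, 0, 0, 0, 0, 0.12, 0.6], [0, 0, 0, 0, 0, 0.18, 0.6], [0, 0, 0, 0, 0, 0.24, 0.6], [0, 0, 0, 0, 0, 0.28, 0.6], [0, 0, 0, 0, 0, 0.28, 0.6]],
])

```text
clock: 11.92
ee_pos: [0.5848, -0.0536, 0.0354]
ee_rot: [180.0, -0.0, 37.1]
ft_force: [-1.0, -0.2, 5.2]
finger_gap: 0.012
```

```bash
python3 tq.py 3
```

```text
T [-0.011  0.183 -0.073] sdz 0.023 F [-1.2  0.3  5.3] J6 -0.076 0.02 yaw 37.09 a 0.896 pos [ 0.5848 -0.0536  0.0354] wr6 39.23 gap 0.0116 t 12.03
```

Request:
play_rows([
  [[0, 0, 0, 0, 0, 0.03, 0.6], [0, 0, 0, 0, 0, 0.06, 0.6]],
])

```text
clock: 12.32
ee_pos: [0.5848, -0.0537, 0.0354]
ee_rot: [180.0, -0.0, 33.6]
ft_force: [-1.6, 0.6, 4.7]
finger_gap: 0.0119
```

```bash
python3 tq.py 2
```

```text
T [0.014 0.213 0.138] sdz 0.006 F [-1.6  0.4  5.3] J6 0.079 0.097 yaw 33.62 a 0.957 pos [ 0.5848 -0.0536  0.0354] wr6 42.73 gap 0.012 t 12.38
```

Request:
play_rows([
  [[0, 0, 0, 0, 0, 0.03, 0.6], [0, 0, 0, 0, 0, 0.06, 0.6]],
])

```text
clock: 12.68
ee_pos: [0.5848, -0.0536, 0.0354]
ee_rot: [180.0, -0.0, 30.2]
ft_force: [-0.6, 0.4, 5.6]
finger_gap: 0.0121
```

```bash
python3 tq.py 2
```

```text
T [-0.015  0.196  0.129] sdz 0.022 F [-0.4 -0.2  5.1] J6 0.098 0.092 yaw 30.19 a 1.017 pos [ 0.5848 -0.0537  0.0354] wr6 46.16 gap 0.0118 t 12.72
```

```bash
cat > tq.py <<'E'
from h import *
import sys
n=int(sys.argv[1]) if len(sys.argv)>1 else 2
for i in range(n):
    s=bot.sense(); yaw=s["ee_rot"][2]
    print("Tz",round(s["ft_torque"][2],3),"J6",round(s["joint_torque"][5],3),"F",np.round(s["ft_force"],1),"yaw",round(yaw,2),"a",round(np.radians(90-(yaw+1.55)),3),"v6",round(s["joint_velocities"][5],2),"xy",np.round(s["ee_pos"],4),"t",round(s["clock"],3))
    if i<n-1: viewer.capture("side")
E
python3 tq.py 1
```

```text
Tz 0.052 J6 0.117 F [-1.2 -1.2  4.8] yaw 30.23 a 1.016 v6 -0.59 xy [ 0.5848 -0.0537  0.0354] t 12.775
```

Request:
play_rows([
  [[0, 0, 0, 0, 0, 0.02, 0.6], [0, 0, 0, 0, 0, 0.04, 0.6], [0, 0, 0, 0, 0, 0.06, 0.6]],
])

```text
clock: 13.15
ee_pos: [0.5848, -0.0537, 0.0354]
ee_rot: [180.0, -0.0, 26.8]
ft_force: [-1.2, -0.0, 5.5]
finger_gap: 0.0122
```

```bash
python3 tq.py 2
```

```text
Tz 0.219 J6 0.073 F [-1.2 -0.   5.5] yaw 26.8 a 1.076 v6 9.12 xy [ 0.5848 -0.0537  0.0354] t 13.15
Tz 0.126 J6 0.182 F [-1.4 -0.4  5.7] yaw 26.77 a 1.077 v6 -1.39 xy [ 0.5848 -0.0537  0.0354] t 13.2
```

Request:
play_rows([
  [[0, 0, 0, 0, 0, 0.02, 0.6], [0, 0, 0, 0, 0, 0.04, 0.6], [0, 0, 0, 0, 0, 0.06, 0.6], [0, 0, 0, 0, 0, 0.06, 0.6]],
])

```text
clock: 13.7
ee_pos: [0.5848, -0.0537, 0.0354]
ee_rot: [180.0, -0.0, 23.4]
ft_force: [-1.4, -0.1, 6.1]
finger_gap: 0.0117
```

```bash
python3 tq.py 4
```

```text
Tz 0.225 J6 0.19 F [-1.4 -0.1  6.1] yaw 23.39 a 1.136 v6 -0.14 xy [ 0.5848 -0.0537  0.0354] t 13.7
Tz 0.116 J6 0.17 F [-1.6 -0.4  4.6] yaw 23.39 a 1.136 v6 -0.04 xy [ 0.5848 -0.0537  0.0354] t 13.75
Tz 0.158 J6 0.169 F [-0.9  0.1  5.9] yaw 23.39 a 1.135 v6 -0.01 xy [ 0.5848 -0.0537  0.0354] t 13.8
Tz 0.161 J6 0.17 F [-1.  -0.4  5.5] yaw 23.39 a 1.135 v6 0.01 xy [ 0.5848 -0.0537  0.0354] t 13.85
```

```bash
python3 - <<'E'
from h import *
import cv2,pickle
p=viewer.camera_params("wrist"); pickle.dump(p,open("w5.pkl","wb"))
cv2.imwrite("pics/wrist5.png",viewer.capture("wrist")[:,:,::-1])
im=cv2.imread("pics/wrist5.png")[0:200,0:330]; cv2.imwrite("pics/wrist5c.png",cv2.resize(im,None,fx=2.4,fy=2.4,interpolation=cv2.INTER_CUBIC))
E
```

```text
(no output)
```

View pics/wrist5.png

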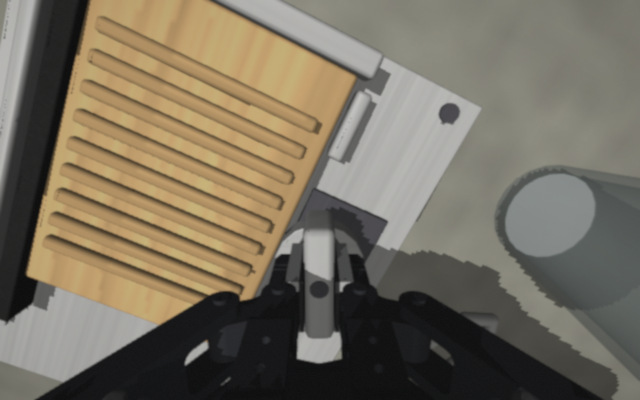

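View pics/wrist5c.png

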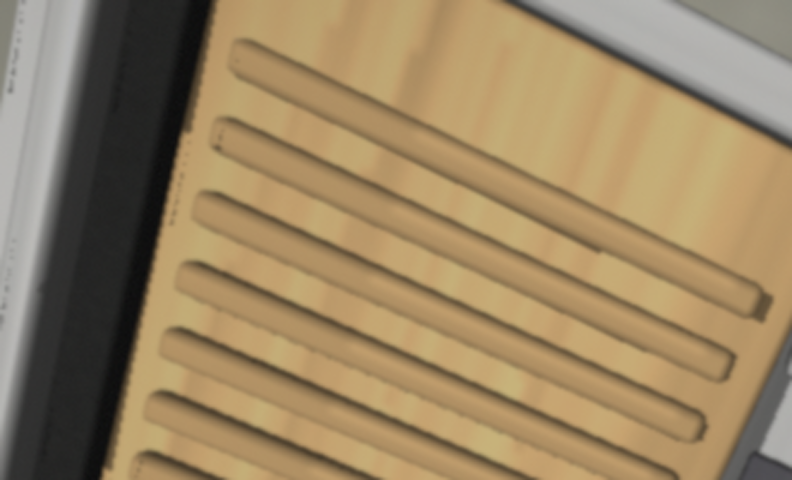

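```bash
python3 - <<'E'
import cv2
im=cv2.imread("pics/wrist5.png")[40:150,15:115]; im=cv2.convertScaleAbs(im,alpha=2.0,beta=20); cv2.imwrite("pics/wrist5d.png",cv2.resize(im,None,fx=5.4,fy=5.4,interpolation=cv2.INTER_CUBIC))
E
```

```text
(no output)
```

View pics/wrist5d.png

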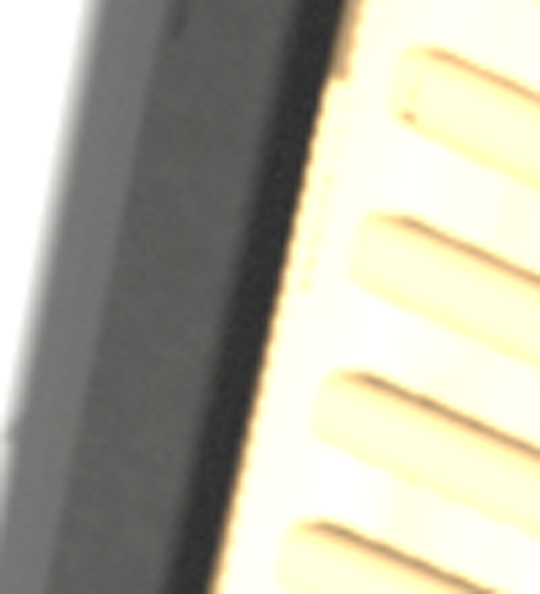

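```bash
python3 - <<'E'
from h import *
import pickle
p=pickle.load(open("w5.pkl","rb"))
print(wh(p["world_from_camera"][:3,3]),p["world_from_camera"][2,3])
for v in (100,300,500):
  for n,u in (("white",{100:70,300:28,500:0}),("gray",{100:150,300:108,500:62}),("black",{100:268,300:232,500:185}),("board",{100:325,300:278,500:232})):
    uv=(15+u[v]/5.4-.4,40+v/5.4-.4)
    print(v,n,[wh(onplane(p,[uv],z)[0]).round(4).tolist() for z in (.026,.024,.023,.02,.012)])
E
```

```text
[ 0.10262253 -0.04748741] 0.17799063616044097
100 white [[0.0651, 0.0729], [0.0646, 0.0745], [0.0644, 0.0753], [0.0637, 0.0777], [0.0617, 0.084]]
100 gray [[0.0678, 0.0671], [0.0674, 0.0686], [0.0671, 0.0694], [0.0665, 0.0717], [0.0646, 0.0777]]
100 black [[0.0718, 0.0586], [0.0714, 0.06], [0.0712, 0.0607], [0.0706, 0.0628], [0.0689, 0.0684]]
100 board [[0.0737, 0.0545], [0.0733, 0.0559], [0.0731, 0.0565], [0.0726, 0.0586], [0.071, 0.0639]]
300 white [[0.0483, 0.0732], [0.0476, 0.0748], [0.0472, 0.0756], [0.0461, 0.078], [0.0433, 0.0843]]
300 gray [[0.0511, 0.0673], [0.0504, 0.0688], [0.05, 0.0695], [0.049, 0.0718], [0.0463, 0.0778]]
300 black [[0.0553, 0.0581], [0.0547, 0.0594], [0.0544, 0.0601], [0.0535, 0.0622], [0.051, 0.0678]]
300 board [[0.0569, 0.0546], [0.0563, 0.056], [0.056, 0.0566], [0.0551, 0.0587], [0.0527, 0.064]]
500 white [[0.0308, 0.0725], [0.0299, 0.074], [0.0294, 0.0748], [0.028, 0.0772], [0.0242, 0.0835]]
500 gray [[0.033, 0.0677], [0.0321, 0.0692], [0.0317, 0.07], [0.0303, 0.0723], [0.0266, 0.0783]]
500 black [[0.0374, 0.0583], [0.0366, 0.0597], [0.0361, 0.0604], [0.0349, 0.0624], [0.0314, 0.068]]
500 board [[0.0391, 0.0547], [0.0383, 0.056], [0.0379, 0.0567], [0.0366, 0.0587], [0.0333, 0.0641]]
```

Request:
play_rows([
  [[0, 0, 0, 0, 0, 0.015, 0.6], [0, 0, 0, 0, 0, 0.03, 0.6], [0, 0, 0, 0, 0, 0.03, 0.6]],
])

```text
clock: 14.28
ee_pos: [0.5848, -0.0537, 0.0354]
ee_rot: [180.0, -0.0, 21.7]
ft_force: [-1.0, -0.4, 4.8]
finger_gap: 0.0118
```

```bash
python3 tq.py 3
```

```text
Tz 0.226 J6 0.254 F [-1.  -0.4  4.8] yaw 21.69 a 1.165 v6 -0.1 xy [ 0.5848 -0.0537  0.0354] t 14.275
Tz 0.265 J6 0.238 F [-0.7 -0.5  5.9] yaw 21.68 a 1.165 v6 0.05 xy [ 0.5848 -0.0537  0.0354] t 14.325
Tz 0.254 J6 0.237 F [-0.8  0.5  4.5] yaw 21.68 a 1.165 v6 0.1 xy [ 0.5848 -0.0537  0.0354] t 14.375
```

Request:
play_rows([
  [[0, 0, 0, 0, 0, 0.015, 0.6], [0, 0, 0, 0, 0, 0.03, 0.6], [0, 0, 0, 0, 0, 0.03, 0.6]],
])

```text
clock: 14.75
ee_pos: [0.5848, -0.0537, 0.0354]
ee_rot: [180.0, -0.0, 20.0]
ft_force: [-1.3, -0.0, 6.1]
finger_gap: 0.0123
```

```bash
python3 tq.py 3
```

```text
Tz 0.307 J6 0.317 F [-1.3 -0.   6.1] yaw 19.98 a 1.195 v6 -0.17 xy [ 0.5848 -0.0537  0.0354] t 14.75
Tz 0.314 J6 0.302 F [-1.4  0.4  5. ] yaw 19.98 a 1.195 v6 -0.05 xy [ 0.5848 -0.0537  0.0354] t 14.8
Tz 0.262 J6 0.301 F [-0.8 -0.2  5.5] yaw 19.98 a 1.195 v6 -0.18 xy [ 0.5848 -0.0537  0.0354] t 14.85
```

```bash
python3 - <<'E'
from h import *
import cv2,pickle
p=viewer.camera_params("wrist"); pickle.dump(p,open("w6.pkl","wb"))
cv2.imwrite("pics/wrist6.png",viewer.capture("wrist")[:,:,::-1])
im=cv2.imread("pics/wrist6.png")[190:370,210:430]; cv2.imwrite("pics/wrist6c.png",cv2.resize(im,None,fx=3.3,fy=3.3,interpolation=cv2.INTER_CUBIC))
a=cv2.convertScaleAbs(cv2.imread("pics/wrist6.png")[40:150,0:130],alpha=2.0,beta=20); cv2.imwrite("pics/wrist6d.png",cv2.resize(a,None,fx=5.4,fy=5.4,interpolation=cv2.INTER_CUBIC))
E
python3 tq.py 1
```

```text
Tz 0.282 J6 0.302 F [-1.8  0.6  5.1] yaw 19.98 a 1.195 v6 0.08 xy [ 0.5848 -0.0537  0.0354] t 14.9
```

View pics/wrist6c.png

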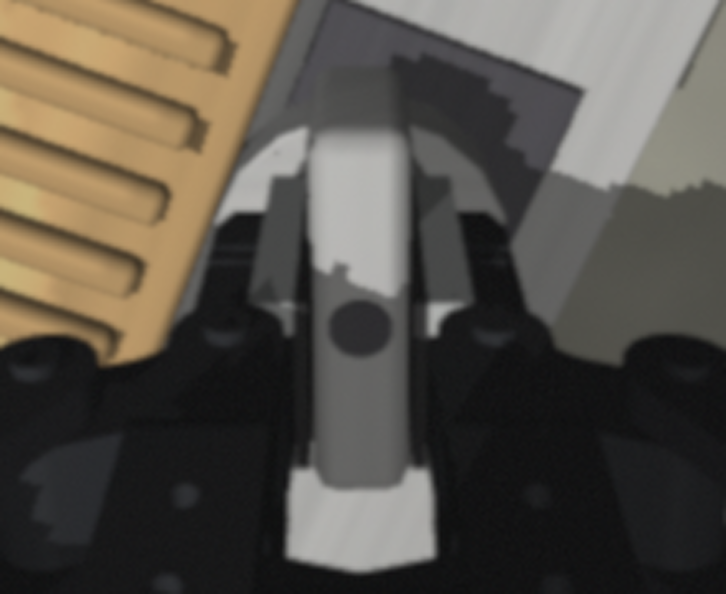

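View pics/wrist6d.png

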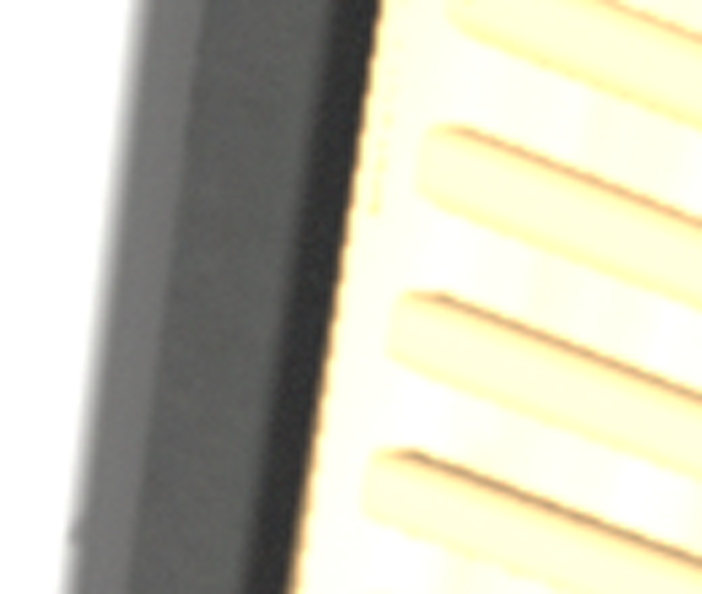

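```bash
python3 - <<'E'
from h import *
import cv2,pickle
for n in (5,6):
    p=pickle.load(open(f"w{n}.pkl","rb")); im=cv2.imread(f"pics/wrist{n}.png").astype(int); g=im.mean(2)
    # tape of bar edges rows; print intensity profile rows
    for r in (232,245,258): print(n,r,g[r,290:345].astype(int).tolist())
    # rail/board profile along a row
    for r in (70,95): print(n,"rail",r,g[r,0:110].astype(int).tolist())
E
```

```text
5 232 [86, 93, 113, 144, 169, 178, 180, 178, 177, 177, 176, 172, 154, 124, 116, 130, 142, 146, 147, 151, 153, 153, 152, 151, 151, 150, 151, 150, 151, 151, 150, 150, 150, 149, 150, 150, 150, 148, 144, 135, 126, 115, 98, 78, 74, 86, 94, 96, 96, 96, 96, 95, 94, 89, 79]
5 245 [168, 147, 111, 81, 74, 74, 73, 73, 73, 73, 73, 72, 81, 109, 140, 158, 167, 174, 178, 180, 181, 181, 181, 181, 181, 181, 180, 180, 179, 179, 178, 178, 178, 179, 179, 179, 178, 176, 168, 157, 146, 134, 121, 101, 72, 48, 46, 50, 51, 51, 51, 51, 51, 52, 53]
5 258 [68, 73, 73, 73, 73, 73, 73, 73, 73, 73, 68, 53, 54, 94, 132, 154, 165, 172, 176, 179, 181, 181, 181, 181, 180, 180, 179, 179, 179, 178, 178, 178, 178, 179, 179, 178, 178, 175, 167, 156, 144, 132, 118, 97, 67, 36, 31, 50, 64, 70, 73, 73, 73, 73, 73]
5 rail 70 [181, 181, 181, 181, 181, 181, 178, 168, 164, 168, 171, 171, 170, 171, 174, 176, 179, 182, 185, 184, 176, 161, 142, 124, 110, 97, 83, 71, 59, 51, 48, 48, 47, 48, 46, 46, 46, 46, 45, 41, 37, 37, 35, 36, 36, 36, 36, 35, 35, 35, 35, 35, 35, 36, 36, 36, 35, 36, 35, 35, 34, 31, 28, 23, 17, 17, 13, 14, 16, 16, 
[... 1814 characters left out ...]
135, 149, 154, 154, 154, 151, 143, 139, 139, 141, 142, 142, 143, 143, 143, 142, 143, 142, 140, 138, 136, 133, 129, 126, 122, 118, 114, 108, 102, 95, 90, 91, 97, 105, 116, 129, 139, 145, 147]
6 rail 95 [170, 166, 169, 173, 172, 171, 173, 175, 178, 181, 184, 187, 186, 175, 156, 136, 119, 106, 93, 79, 65, 54, 49, 48, 49, 49, 47, 47, 47, 46, 40, 37, 35, 35, 35, 36, 35, 35, 36, 36, 36, 37, 37, 36, 36, 36, 35, 36, 36, 36, 35, 33, 28, 23, 18, 14, 15, 15, 12, 16, 17, 35, 77, 124, 147, 153, 155, 155, 155, 156, 156, 156, 152, 141, 127, 117, 110, 106, 101, 96, 89, 83, 79, 83, 95, 113, 128, 137, 144, 150, 153, 155, 156, 157, 158, 157, 155, 153, 151, 149, 149, 150, 151, 151, 152, 153, 154, 154, 155, 156]
```

Request:
play_rows([
  [[0, 0, 0, 0, 0, 0.005, 0.6], [0, 0, 0, 0, 0, 0.01, 0.6], [0, 0, 0, 0, 0, 0.015, 0.6]],
])

```text
clock: 15.28
ee_pos: [0.5848, -0.0537, 0.0354]
ee_rot: [180.0, -0.0, 19.1]
ft_force: [-1.8, -0.5, 5.4]
finger_gap: 0.0118
```

```bash
python3 tq.py 4
```

```text
Tz 0.444 J6 0.38 F [-1.8 -0.5  5.4] yaw 19.13 a 1.21 v6 2.27 xy [ 0.5848 -0.0537  0.0354] t 15.275
Tz 0.444 J6 0.405 F [-1.2 -0.1  5.9] yaw 19.13 a 1.21 v6 -0.28 xy [ 0.5848 -0.0537  0.0354] t 15.325
Tz 0.302 J6 0.37 F [-1.1 -0.5  5.9] yaw 19.14 a 1.21 v6 -0.06 xy [ 0.5848 -0.0537  0.0354] t 15.375
Tz 0.316 J6 0.362 F [-1.4  0.2  5.9] yaw 19.13 a 1.21 v6 0.02 xy [ 0.5848 -0.0537  0.0354] t 15.425
```

Torque is at the top of the expected band, but the angle suggests less squeeze. I'll back off, which is safe, and then approach again in uniform fine steps to find where the squeeze begins.

Request:
play_rows([
  [[0, 0, 0, 0, 0, -0.06, 0.6], [0, 0, 0, 0, 0, -0.12, 0.6], [0, 0, 0, 0, 0, -0.18, 0.6], [0, 0, 0, 0, 0, -0.24, 0.6], [0, 0, 0, 0, 0, -0.27, 0.6], [0, 0, 0, 0, 0, -0.27, 0.6], [0, 0, 0, 0, 0, -0.25, 0.6], [0, 0, 0, 0, 0, -0.23, 0.6], [0, 0, 0, 0, 0, -0.21, 0.6], [0, 0, 0, 0, 0, -0.21, 0.6]],
])

```text
clock: 16.68
ee_pos: [0.5848, -0.0536, 0.0354]
ee_rot: [180.0, -0.0, 31.1]
ft_force: [-0.9, -1.2, 4.8]
finger_gap: 0.012
```

```bash
python3 tq.py 2
```

```text
Tz 0.036 J6 0.016 F [-0.9 -1.2  4.8] yaw 31.09 a 1.001 v6 0.0 xy [ 0.5848 -0.0536  0.0354] t 16.675
Tz 0.022 J6 -0.003 F [-1.7 -0.8  5.4] yaw 31.09 a 1.001 v6 0.01 xy [ 0.5848 -0.0536  0.0354] t 16.725
```

Request:
play_rows([
  [[0, 0, 0, 0, 0, 0.01, 0.6], [0, 0, 0, 0, 0, 0.02, 0.6], [0, 0, 0, 0, 0, 0.02, 0.6]],
])

```text
clock: 17.1
ee_pos: [0.5848, -0.0537, 0.0354]
ee_rot: [180.0, -0.0, 30.0]
ft_force: [-1.4, -0.2, 5.5]
finger_gap: 0.0122
```

```bash
python3 tq.py 2
```

```text
Tz 0.022 J6 0.045 F [-1.4 -0.2  5.5] yaw 29.95 a 1.021 v6 0.02 xy [ 0.5848 -0.0537  0.0354] t 17.1
Tz 0.073 J6 0.038 F [-1.5  1.2  5.2] yaw 29.95 a 1.021 v6 -0.01 xy [ 0.5848 -0.0536  0.0354] t 17.15
```

Request:
play_rows([
  [[0, 0, 0, 0, 0, 0.01, 0.6], [0, 0, 0, 0, 0, 0.02, 0.6], [0, 0, 0, 0, 0, 0.02, 0.6]],
])

```text
clock: 17.52
ee_pos: [0.5848, -0.0536, 0.0354]
ee_rot: [180.0, -0.0, 28.8]
ft_force: [-1.0, 0.0, 5.2]
finger_gap: 0.0118
```

```bash
python3 tq.py 2
```

```text
Tz 0.093 J6 0.045 F [-1.   0.   5.2] yaw 28.8 a 1.041 v6 -0.14 xy [ 0.5848 -0.0536  0.0354] t 17.525
Tz 0.035 J6 0.038 F [-1.5  0.5  5.5] yaw 28.8 a 1.041 v6 -0.04 xy [ 0.5848 -0.0537  0.0354] t 17.575
```

Request:
play_rows([
  [[0, 0, 0, 0, 0, 0.01, 0.6], [0, 0, 0, 0, 0, 0.02, 0.6], [0, 0, 0, 0, 0, 0.02, 0.6]],
])

```text
clock: 17.95
ee_pos: [0.5848, -0.0536, 0.0354]
ee_rot: [180.0, -0.0, 27.7]
ft_force: [-1.6, -0.7, 6.5]
finger_gap: 0.0118
```

```bash
python3 tq.py 2
```

```text
Tz 0.099 J6 0.045 F [-1.6 -0.7  6.5] yaw 27.66 a 1.061 v6 -0.01 xy [ 0.5848 -0.0536  0.0354] t 17.95
Tz 0.014 J6 0.038 F [-0.7 -0.2  5.6] yaw 27.66 a 1.061 v6 -0.11 xy [ 0.5848 -0.0536  0.0354] t 18.0
```

Request:
play_rows([
  [[0, 0, 0, 0, 0, 0.01, 0.6], [0, 0, 0, 0, 0, 0.02, 0.6], [0, 0, 0, 0, 0, 0.02, 0.6]],
])

```text
clock: 18.38
ee_pos: [0.5848, -0.0536, 0.0354]
ee_rot: [180.0, -0.0, 26.5]
ft_force: [-1.2, 0.3, 5.3]
finger_gap: 0.0119
```

```bash
python3 tq.py 2
```

```text
Tz -0.02 J6 0.045 F [-1.2  0.3  5.3] yaw 26.52 a 1.081 v6 -0.1 xy [ 0.5848 -0.0536  0.0354] t 18.375
Tz 0.038 J6 0.037 F [-1.  -0.   6.3] yaw 26.51 a 1.081 v6 0.06 xy [ 0.5848 -0.0536  0.0354] t 18.425
```

Request:
play_rows([
  [[0, 0, 0, 0, 0, 0.01, 0.6], [0, 0, 0, 0, 0, 0.02, 0.6], [0, 0, 0, 0, 0, 0.02, 0.6]],
])

```text
clock: 18.8
ee_pos: [0.5848, -0.0536, 0.0354]
ee_rot: [180.0, -0.0, 25.4]
ft_force: [-1.2, -0.2, 5.2]
finger_gap: 0.0118
```

```bash
python3 tq.py 2
```

```text
Tz 0.063 J6 0.045 F [-1.2 -0.2  5.2] yaw 25.37 a 1.101 v6 -0.01 xy [ 0.5848 -0.0536  0.0354] t 18.8
Tz 0.069 J6 0.038 F [-2.1  0.8  5.3] yaw 25.37 a 1.101 v6 0.01 xy [ 0.5848 -0.0536  0.0354] t 18.85
```

Request:
play_rows([
  [[0, 0, 0, 0, 0, 0.01, 0.6], [0, 0, 0, 0, 0, 0.02, 0.6], [0, 0, 0, 0, 0, 0.02, 0.6]],
])

```text
clock: 19.23
ee_pos: [0.5848, -0.0537, 0.0354]
ee_rot: [180.0, -0.0, 24.2]
ft_force: [-1.4, -0.6, 5.2]
finger_gap: 0.0122
```

```bash
python3 tq.py 2
```

```text
Tz 0.108 J6 0.094 F [-1.4 -0.6  5.2] yaw 24.23 a 1.121 v6 -0.07 xy [ 0.5848 -0.0537  0.0354] t 19.225
Tz 0.083 J6 0.086 F [-0.8 -0.3  5.3] yaw 24.23 a 1.121 v6 -0.07 xy [ 0.5848 -0.0537  0.0354] t 19.275
```

Request:
play_rows([
  [[0, 0, 0, 0, 0, 0.01, 0.6], [0, 0, 0, 0, 0, 0.02, 0.6], [0, 0, 0, 0, 0, 0.02, 0.6]],
])

```text
clock: 19.65
ee_pos: [0.5848, -0.0537, 0.0354]
ee_rot: [180.0, -0.0, 23.1]
ft_force: [-1.1, 0.2, 5.8]
finger_gap: 0.0119
```

```bash
python3 tq.py 2
```

```text
Tz 0.208 J6 0.231 F [-1.1  0.2  5.8] yaw 23.11 a 1.14 v6 -0.04 xy [ 0.5848 -0.0537  0.0354] t 19.65
Tz 0.226 J6 0.221 F [-0.2  0.2  5.8] yaw 23.12 a 1.14 v6 -0.07 xy [ 0.5848 -0.0537  0.0354] t 19.7
```

Contact picks up again at a ≈ 1.11. Rubber stiffness plus board friction then put roughly 14–15 N at a ≈ 1.21, in fair agreement with the torque. I'll return to that angle slowly.

Request:
play_rows([
  [[0, 0, 0, 0, 0, 0.01, 0.6], [0, 0, 0, 0, 0, 0.02, 0.6], [0, 0, 0, 0, 0, 0.03, 0.6], [0, 0, 0, 0, 0, 0.04, 0.6], [0, 0, 0, 0, 0, 0.04, 0.6]],
])

```text
clock: 20.32
ee_pos: [0.5848, -0.0537, 0.0354]
ee_rot: [180.0, -0.0, 20.8]
ft_force: [-1.7, -0.2, 4.9]
finger_gap: 0.0119
```

```bash
python3 tq.py 2
```

```text
Tz 0.318 J6 0.293 F [-1.7 -0.2  4.9] yaw 20.84 a 1.18 v6 0.07 xy [ 0.5848 -0.0537  0.0354] t 20.325
Tz 0.23 J6 0.283 F [-1.1 -0.   6.4] yaw 20.84 a 1.18 v6 0.0 xy [ 0.5848 -0.0537  0.0354] t 20.375
```

Request:
play_rows([
  [[0, 0, 0, 0, 0, 0.01, 0.6], [0, 0, 0, 0, 0, 0.02, 0.6], [0, 0, 0, 0, 0, 0.028, 0.6], [0, 0, 0, 0, 0, 0.028, 0.6]],
])

```text
clock: 20.88
ee_pos: [0.5848, -0.0537, 0.0354]
ee_rot: [179.9, -0.0, 19.2]
ft_force: [-1.7, -0.1, 5.8]
finger_gap: 0.012
```

```bash
python3 tq.py 4
```

```text
Tz 0.319 J6 0.349 F [-1.7 -0.1  5.8] yaw 19.24 a 1.208 v6 -0.09 xy [ 0.5848 -0.0537  0.0354] t 20.875
Tz 0.324 J6 0.341 F [-1.  -0.2  5.4] yaw 19.24 a 1.208 v6 0.02 xy [ 0.5848 -0.0537  0.0354] t 20.925
Tz 0.349 J6 0.34 F [-1.   0.3  5.7] yaw 19.25 a 1.208 v6 0.06 xy [ 0.5848 -0.0537  0.0354] t 20.975
Tz 0.37 J6 0.34 F [-0.6 -0.4  5.5] yaw 19.25 a 1.208 v6 -0.01 xy [ 0.5848 -0.0537  0.0354] t 21.025
```

Torque of about 0.34 N m and the angle-based estimate of about 14 N agree, so I'll release and lift straight up.

Request:
play_rows([
  [[0, 0, 0, 0, 0, 0, 2], [0, 0, 0, 0, 0, 0, 3.5], [0, 0, 0, 0, 0, 0, 4.5], [0, 0, -1, 0, 0, 0, 4.5], [0, 0, -3, 0, 0, 0, 4.5], [0, 0, -6, 0, 0, 0, 4.5], [-2, 0, -10, 0, 0, 0, 4.5], [-3, 0, -12, 0, 0, 0, 4.5], [-3, 0, -12, 0, 0, 0, 4.5]],
])

```text
clock: 22.15
ee_pos: [0.5579, -0.064, 0.1587]
ee_rot: [179.8, -0.3, 19.2]
ft_force: [-0.3, 0.2, -0.4]
finger_gap: 0.0449
```

```bash
python3 - <<'E'
from h import *
import cv2,pickle
print(bot.sense()["ft_force"],bot.sense()["ft_torque"])
p=viewer.camera_params("wrist"); pickle.dump(p,open("w7.pkl","wb"))
cv2.imwrite("pics/wrist7.png",viewer.capture("wrist")[:,:,::-1])
im=cv2.imread("pics/wrist7.png"); cv2.imwrite("pics/wrist7c.png",cv2.resize(im[60:210,260:400],None,fx=4,fy=4,interpolation=cv2.INTER_CUBIC))
cv2.imwrite("pics/side7.png",viewer.capture("side")[:,:,::-1])
E
python3 tq.py 1
```

```text
[-0.25151646  0.18083841 -0.40949541] [ 0.01005739  0.01199332 -0.02419429]
Tz 0.05 J6 -0.0 F [-0.1  0.   0.6] yaw 19.17 a 1.209 v6 -0.0 xy [ 0.5563 -0.0633  0.1553] t 22.25
```

View pics/wrist7.png

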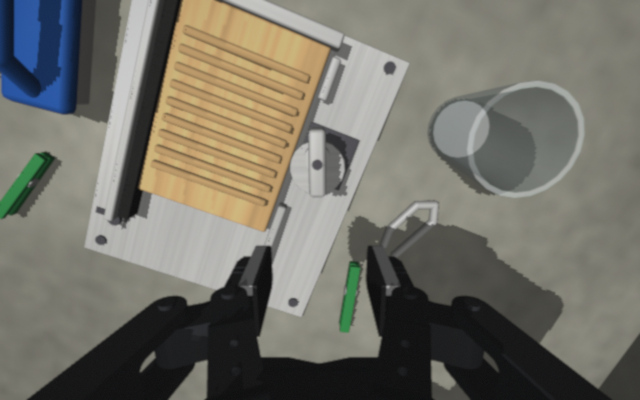

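View pics/wrist7c.png

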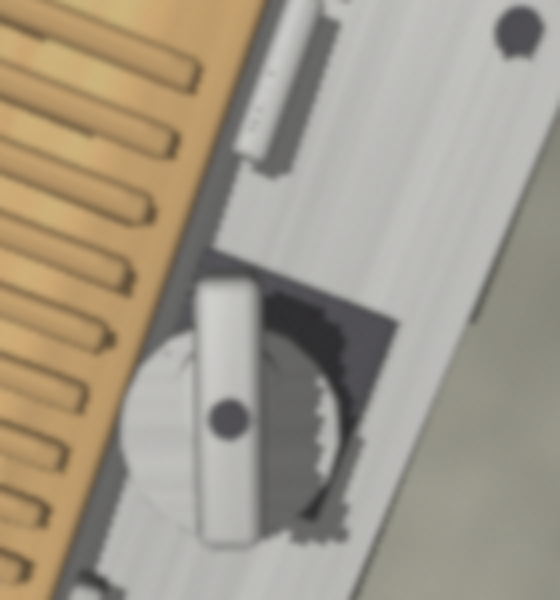

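View pics/side7.png

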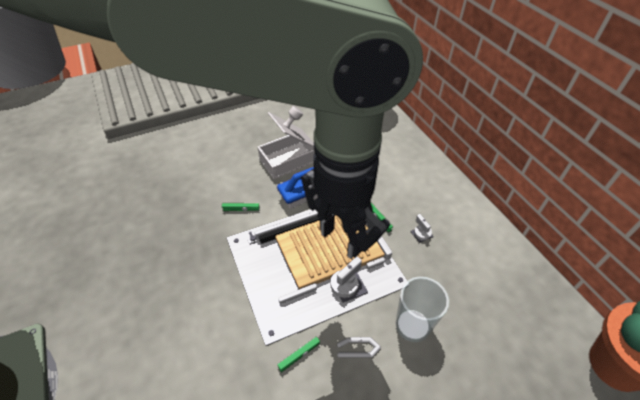

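```bash
python3 - <<'E'
from h import *
import pickle
p=pickle.load(open("w7.pkl","rb"))
w=lambda u,v:np.array([u/4+260-.4,v/4+60-.4])
for t,b in (((228,281),(230,547)),((196,290),(202,535)),((260,290),(258,535))):
    e=onplane(p,[w(*t),w(*b)],.06); d=e[0]-e[1]; yaw=np.degrees(np.arctan2(d[1],d[0])); print("yaw",yaw,"a",np.radians(90-(yaw+1.55)),np.linalg.norm(d))
# board far edge vs stop
q=lambda u,v:wh(onplane(p,[(u,v)],.019)[0]).round(4)
print("near corners",q(139,189),q(266,231))
E
```

```text
yaw 19.509311509651624 a 1.2032420027483381 0.0502760785599925
yaw 20.093322315948598 a 1.1930490913112293 0.04627082305250635
yaw 18.99850642418823 a 1.2121572333256054 0.04627348132869496
near corners [-0.0494  0.059 ] [-0.0479 -0.0596]
```

The released bar sits at a ≈ 1.20, against 1.208 when held. The board's near edge is at x ≈ −49 mm, which means it is home, and the bystanders look unmoved. I'll hand in.

```bash
python3 -c "
from bench import bot,viewer,ticket
s=bot.sense();print(s['ft_force'],s['clock']);print(ticket.close_job())"
```

```text
[-0.05881963  0.03187761  0.57690596] 22.25
the job is handed in; nothing more can be done
None
```

I pushed the board home against the end stop, turned the knob clockwise from about 0.62 to 1.21 rad to clamp it, then let go and lifted clear. I handed the job in at 22 s of the 56 s allowed; no verdict was reported.

**Last checks**
- **Board home:** When pushed, the board stopped dead while the push force rose to about 10 N. Afterwards its near edge measured at about −49 mm in the holder's axes, where −50 mm is fully home.
- **Knob after release:** The bar reads about 1.20 rad, so it barely sprang back. The wrist force is about zero, so the robot touches nothing.
- **Bystanders:** They look unmoved in the last side and wrist pictures. I did not measure each one.

**Did not go smoothly or not fully certain**
- **First grip:** The fingers first closed on what was probably the hub under the bar (17 mm opening). I opened, rose 5 mm and gripped again.
- **Repeated clamping:** I reached about 1.21 rad once, backed off to find where the squeeze begins, and clamped again.
- **Clamping force:** The force itself is not measured. From angle and rubber stiffness I estimate about 14 N before release. The final torque of about 0.34 N m is at the top of the stated range for 14 N. Torque rose faster with angle than the stated figures suggest, so the true force could be a few newtons higher.

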